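# Third hand at the terminal spreader

### The job

On the round sprung plate of the hand-cranked terminal spreader, build a centred stack: first the black plastic insulating disc, then the steel washer, then the copper battery lug with its round eye over the washer (its barrel may point any way). Then push down on the lug's eye until the sprung plate has sunk to about half of its 26 mm travel, never to the bottom, hold it steadily there for at least two seconds, and finish while still holding it pressed, so that a workmate can spread the terminal from below. Leave the crank and the other loose things on the bench as they are.

Things in the scene. Friction and masses are not known exactly. Their poses are not given: they have to be found in the camera images.
- spreader: Cast aluminium terminal spreader fixed to the bench, base 130 x 110 x 12 mm (x, y, z); origin at the centre of its underside, below the sprung plate's centre. Gear housing (top 62 mm high) and crank stand on its +y side, 38 mm and more from the axis; the crank's red knob, 70 to 135 mm from the axis, may reach 110 mm above the bench.
- seat (a point): Centre of the top face of the sprung plate, a flat steel disc 80 mm across and 8 mm thick on a stem over the spreader. The face is 85 mm above the bench when nothing presses on it, z up; the point sinks with the plate.
- plate (a joint): How far the sprung plate is sunk, m: 0 up, 0.026 at the bottom stop. It moves straight down against a spring: the load resting on it is about 4 N + 450 N/m x this value, so the three layers alone (about 3 N) barely move it, and half travel (13 mm) takes a push of about 7 N on top of their weight.
- insulator: Black plastic insulating disc, 60 mm across, 10 mm thick, lying flat; origin at the centre of its underside, z up. The small round bores drawn at the centres of the disc, washer and eye are only marks: all are solid.
- washer: Thick steel washer, 48 mm across, 10 mm thick, lying flat; origin at the centre of its underside, z up. About 0.12 kg.
- lug: Copper battery lug, about 0.13 kg: a round flat eye 40 mm across and 10 mm thick, with a round barrel 14 mm in diameter sticking out along its +x to 50 mm from the eye's centre (the barrel's top is 14 mm above the underside). Origin at the centre of the eye's underside, z up. Can be gripped across the eye, along its y.
- crank_knob (a point): Middle of the crank's red knob (24 mm across, 34 mm long) at the spreader's side; leave the crank as it is.
- vent_strip: Bystander: black plastic vent plug strip, 160 x 26 x 20 mm, lying along its x; origin at the centre of its underside.
- wrench: Bystander: steel socket wrench lying along its x, 223 mm long with a 48 mm high socket head at its +x end; origin on the underside, 100 mm from the handle's end.
- post_cleaner: Bystander: blue polymer post cleaner, an upright stepped cylinder 42 mm across and 70 mm high; origin at the centre of its underside.
- clamp: Bystander: small cast terminal clamp, 54 x 44 x 18 mm, U-shaped; origin at the centre of its underside.
- tin: Bystander: low round tin, 56 mm across, 36 mm high; origin at the centre of its underside.
Not all that is in view belongs to the job. Several things have the shape of the washer; the one meant has the colours described above.

How it is judged (in metres and radians):
On the way, in this order (a step that is already met when the one before it is completed fails the run):
1. the insulating disc lies centred on the sprung plate, let go (horizontal distance between insulator and seat below 0.008 m and z of insulator in the frame of seat between -0.004 and 0.004 m and angle between insulator's own z axis and vertical below 0.12 rad and contact force between the fingers and insulator below 0.1 N), for 0.2 s.
2. the steel washer lies centred on the insulating disc, let go (horizontal distance between insulator and seat below 0.008 m and z of insulator in the frame of seat between -0.004 and 0.004 m and angle between each of insulator, washer's own z axis and vertical below 0.12 rad and horizontal distance between washer and insulator below 0.008 m and z of washer in the frame of insulator between 0.006 and 0.014 m and contact force between the fingers and washer below 0.1 N), for 0.2 s.
3. the lug's eye lies centred on the washer and is pressed down steadily in the band (horizontal distance between insulator and seat below 0.008 m and z of insulator in the frame of seat between -0.004 and 0.004 m and angle between each of insulator, washer, lug's own z axis and vertical below 0.12 rad and horizontal distance between washer and insulator below 0.008 m and z of washer in the frame of insulator between 0.006 and 0.014 m and horizontal distance between lug and washer below 0.008 m and z of lug in the frame of washer between 0.006 and 0.014 m and contact force between lug and washer between 5.5 and 11.5 N and value of joint plate between 0.006 and 0.02 m and contact force between the fingers and lug above 3 N), for 1.5 s.
At the end, for the whole second after the job is handed in: The program finishes while holding: insulating disc, washer and lug eye lie flat in this order on the sprung plate, each centred within 8 mm on the one below; the fingers press on the lug (more than 3 N), the lug bears on the washer with 5.5 to 11.5 N, and the plate stands still, sunk 6 to 20 mm (all of step 3 and velocity of joint plate between -0.005 and 0.005 m/s); the arm keeps its last pose, push and grip.
It fails at once if the sprung plate is driven to its bottom stop (value of joint plate above 0.0245 m).
It fails at once if the crank is knocked round (distance of crank_knob from where it was at the start of the episode above 0.05 m).
It fails at once if a bystander is shifted by more than 30 mm (distance of any of vent_strip, wrench, post_cleaner, clamp, tin from where it was at the start of the episode above 0.03 m).
It also fails if it takes over 72 s, if anything falls off the work surface, if the arm or the gripper's body presses on something with over 40 N, if the wrist force passes 120 N, or if a joint passes its speed limit or range.

### The arm

A 6-joint arm with a two-finger parallel gripper is mounted at the origin on the work surface. World frame = base frame: x ahead of the robot, y to its left, z up, the work surface at z = 0. Lengths are in mm, angles in rad, forces in N, time in s.
With the tool pointing down it reaches from about 300 to 775 mm from the base axis. Payload 14.6 kg.
Tool frame: the origin (TCP) lies at the very end of the fingers, on their centre line; the grasp point (between the pads) lies 19 mm behind it; z points along the fingers, y is the line along which they close (so a half turn about z gives the same grasp; the last joint's range is limited). The gripper opens to 94 mm and grips with 3 to 60 N. Pads are 16 mm wide; open, the fingers measure 119 mm over their backs; the gripper's body (75 mm by 177 mm) begins 78 mm behind the grasp point.
Start: joints at [1.156, 0.3, 1.521, -0, 1.321, -0.067], TCP at [187.454, 517.059, 205.446] pointing down, gripper open.
Joint ranges: [-3.03, 3.03], [-0.79, 2.21], [0.23, 2.52], [-1.04, 4.18], [0, 3.07], [-2.55, 2.55]. Speed limits (rad/s): [2.22, 2.22, 2.57, 3.14, 3.14, 3.14].

### API

Orientations are given as a 3x3 rotation matrix whose columns are the frame's x, y, z axes.
In Python, from rig import r, viewer, models gives the robot as it stands.
- The arm moves only by the tool arm_command, never from a script. Its argument "moves" is one flat list of numbers, 4 for each row, row after row: the shift along the tool's x, y, z in m, then the turn about the tool's z in rad. A call has 1 to 5 rows; each row shifts and turns the commanded pose from where the row before left it, along the tool's axes as they then stand; what a row does not reach is not made up. A row lasts 1/10 s, in which the tool goes at most 50 mm and 8.59 degrees, less where a joint would pass 70% of its speed; a pose out of reach is approached as far as the arm can. A call with a gripper value outside its range is refused whole. "claw" is the finger opening in m, from 0 to 0.094, set as the call begins (left out, the last holds). The fingers move at their own pace and stop on an object; "force" is the grip in N (left out, the last holds). Time passes only in rows, so rows that do not move let the fingers close. It gives the time, the measured TCP pose, the force, the opening and the grip force at its end, in the units of the state.
- r.get_obs(): the state, without advancing time (a new reading comes with each control period).
- viewer.capture(name): name is "scene" or "side" or "wrist"; returns a dict with "pixels" (420x560x3 uint8, red, green, blue), "depth" (420x560 float32, mm along the optical axis (not along the pixel's ray), 0 where there is no reading), "fov_y" (degrees; the focal length in pixels is half the picture's height over the tangent of half this angle, whatever the lens; pixels are square), "cx", "cy" (the principal point, pixels), "eye" and "orientation" of the camera in the world. Camera axes: x right, y down, z forward; pixel columns grow to the right and rows downward; lengths in mm; the calibration is good to about 2 mm. The wrist camera is an equidistant fisheye: a pixel r from the principal point sees the ray r / f radians off the axis. A picture is of the moment at which its call begins.
- r.finish_job(): hands the job in; it is judged then, once.
Trained networks look in the newest picture that a camera, given by its name, has taken for a name from the list of things; names that differ only in an ending like _2 or _b are one class to them, and where a whole thing is asked for, a point or a joint stands for the part that bears it (a point fixed in the world has none). Each returns a list of dicts, best first, with "confidence" (0 to 1); they miss things now and then, are a little off and sometimes report something else, mostly with a low value. They report only what shows in the picture. A call takes as long as a camera call. They do not tell look-alikes from the thing itself.
- models.trace(query, camera): "mask" (420x560 bool, what is visible of it) and "centre" ([column, row] in pixels, amid what is visible of it).
The state is a dict: "t": time; "q": joint angles; "joint_vel": joint speeds; "effort": joint torques, N m; "tcp_pos": TCP position; "orientation": TCP orientation; "contact_force": force on the tool from outside, world axes, zero at the start; "torque": the same for the moment, N m; "grip_width": finger opening in mm; "grasp_force": force on a finger pad.
Only numpy, scipy, OpenCV 4.12 (cv2) and the standard library are available. Lean on these libraries where they do the work, as an engineer would, in place of code of your own. Each camera call takes 0.05 s, during which the arm holds its last target. There are 200 camera calls.

## Working session

There is one attempt and no reset: what is moved stays moved. The work goes in short steps, Python scripts to look and compute and a tool call to move; the robot and the scene stay as the last step left them, time stands still between calls to the robot, and variables do not carry over. Pictures are saved under pics/ and viewed, at most 10 in all, crops included, and the job is handed in when it is done.

Besides the shell and the picture viewer there is one more tool, called after ">>>" as name(argument=value, ...) on one line, values as JSON. arm_command: Moves the arm, as the interface text tells. Its arguments: {"type":"object","properties":{"moves":{"type":"array","items":{"type":"number"}},"claw":{"type":"number"},"force":{"type":"number"}},"required":["moves"]}

```bash
ls; mkdir -p pics
cat > h.py <<'E'
import numpy as np, cv2
from rig import r, viewer, models
def f(c): return 210/np.tan(np.radians(c["fov_y"])/2)
def cloud(c,fish=False):
    v,u=np.mgrid[0:420,0:560].astype(float); F=f(c); x=(u-c["cx"])/F; y=(v-c["cy"])/F
    d=c["depth"].astype(float)
    if fish:
        t=np.hypot(x,y); k=np.where(t>1e-9,np.tan(np.minimum(t,1.5))/np.maximum(t,1e-9),1); x=x*k;y=y*k
    P=np.stack([x*d,y*d,d],-1)@np.array(c["orientation"]).T+np.array(c["eye"])
    P[d<=0]=np.nan
    return P
def save(c,n): cv2.imwrite(f"pics/{n}.png",c["pixels"][:,:,::-1])
E
python3 - <<'E'
from h import *
a={}
for n in ("scene","side","wrist"):
    c=viewer.capture(n); a[n]=c; save(c,n); P=cloud(c,n=="wrist")
    print(n,c["eye"],c["fov_y"],(c["depth"]>0).mean())
    for q in ["spreader","seat","insulator","washer","lug","crank_knob","vent_strip","wrench","post_cleaner","clamp","tin"]:
        for o in models.trace(q,n)[:4]:
            if o["confidence"]<.2: continue
            p=P[o["mask"]]; col=np.median(c["pixels"][o["mask"]],0)
            print(q,round(o["confidence"],2),np.round(o["centre"]),o["mask"].sum(),"med",np.round(np.nanmedian(p,0)),"lo",np.round(np.nanpercentile(p,2,axis=0)),"hi",np.round(np.nanpercentile(p,98,axis=0)),col)
v=np.hstack([a["scene"]["pixels"],a["side"]["pixels"]]); v=cv2.resize(v,(800,300)); cv2.imwrite("pics/both.png",v[:,:,::-1])
E
```

```text
pics
scene [1295.86185265 -225.92901937  947.26562632] 52.89010897345373 0.9960459183673469
spreader 0.84 [335. 196.] 1949 med [567. 169.  41.] lo [478. 110.  -1.] hi [625. 263.  86.] [138. 136. 133.]
spreader 0.63 [186. 208.] 156 med [ 483. -250.    9.] lo [ 462. -269.    4.] hi [ 503. -230.   12.] [126. 137. 135.]
seat 0.77 [334. 176.] 427 med [543. 167.  84.] lo [505. 134.  80.] hi [579. 200.  87.] [125. 135. 133.]
seat 0.42 [334. 197.] 1915 med [567. 168.  42.] lo [483. 110.   2.] hi [626. 266.  86.] [137. 136. 134.]
insulator 0.64 [259. 203.] 261 med [515. -50.   9.] lo [487. -76.   1.] hi [539. -22.  12.] [18. 18. 18.]
washer 0.74 [186. 184.] 181 med [ 391. -233.    8.] lo [ 363. -255.   -2.] hi [ 412. -211.   12.] [ 34. 127.  48.]
washer 0.72 [216. 196.] 166 med [ 454. -164.    8.] lo [ 431. -183.   -0.] hi [ 474. -143.   12.] [ 28. 144. 129.]
washer 0.63 [226. 225.] 233 med [ 571. -155.    8.] lo [ 543. -177.   -3.] hi [ 591. -133.   12.] [ 34. 128.  48.]
washer 0.59 [187. 208.] 193 med [ 482. -251.    8.] lo [ 458. -273.    0.] hi [ 503. -230.   12.] [127. 137. 133.]
lug 0.6
[... 2674 characters left out ...]
3. -97.  19.] lo [ 764. -211.    8.] hi [790.  -6.  48.] [41. 35. 28.]
post_cleaner 0.75 [371. 324.] 663 med [ 696. -319.   45.] lo [ 682. -329.    1.] hi [ 716. -296.   72.] [13. 50. 80.]
post_cleaner 0.6 [314. 181.] 452 med [698. 110.  34.] lo [673.  94.  -1.] hi [728. 149.  38.] [144.5 117.   38. ]
clamp 0.66 [303. 214.] 309 med [646.  21.  15.] lo [615.  -8.  -1.] hi [671.  48.  20.] [150. 140. 125.]
tin 0.92 [313. 180.] 471 med [697. 111.  34.] lo [673.  94.  -1.] hi [727. 158.  38.] [148. 119.  38.]
tin 0.59 [372. 243.] 733 med [ 773. -104.   19.] lo [ 764. -211.    9.] hi [789.  -5.  48.] [38. 32. 27.]
wrist [114.28278489 541.21209734 383.8135815 ] 65.70646984690485 0.9954421768707483
```

View pics/scene.png

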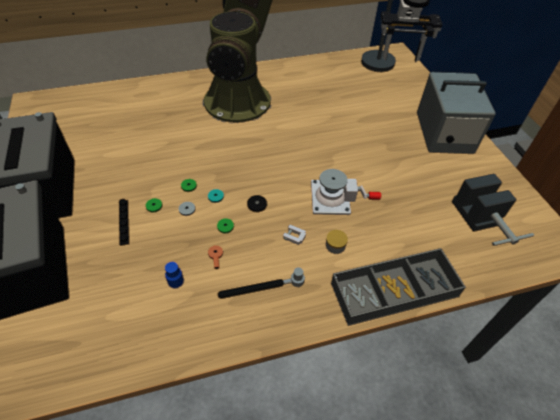

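View pics/side.png

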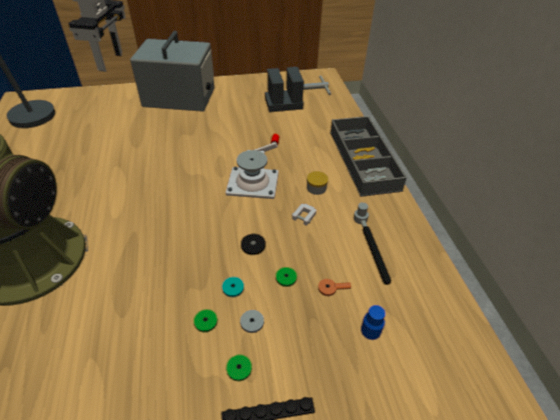

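The scene view shows the black disc at (257,203), grey washer (187,208), lug (215,253) with its barrel toward +x, and the plate (334,178). The side view agrees, with the disc at (252,244), washer (252,320) and lug (328,286). The green and teal rings are look-alikes.

Run:
```python
from h import *
o=r.get_obs(); print(np.round(o["orientation"],3),o["t"],o["tcp_pos"],o["contact_force"])
c=viewer.capture("wrist"); R=np.array(o["orientation"]); print("cam in tool",np.round(R.T@(np.array(c["eye"])-o["tcp_pos"])),np.round(R.T@np.array(c["orientation"]),3))
```

```text
[[-0.94   0.341 -0.   ]
 [ 0.341  0.94  -0.   ]
 [ 0.    -0.    -1.   ]] 1.8 [187.46686372 517.04589026 205.41889421] [ 0.30637855  1.01651754 -0.85359899]
cam in tool [  77.   -2. -178.] [[-0.001 -0.964 -0.266]
 [ 1.    -0.001  0.001]
 [-0.001 -0.266  0.964]]
```

>>> arm_command(moves=[0,0,0,-0.116,0,0,0,-0.116,0,0,0,-0.116,-0.025,-0.043,0,0,-0.025,-0.043,0,0])

```text
t: 2.35
tcp_pos: [237.4, 430.2, 205.0]
orientation: [[-1.0, -0.003, -0.0], [-0.003, 1.0, -0.001], [0.0, -0.001, -1.0]]
contact_force: [1.4, 1.0, 0.1]
grip_width: 93.9
grasp_force: 0.0
```

>>> arm_command(moves=[-0.025,-0.043,0,0,-0.025,-0.043,0,0,-0.025,-0.043,0,0,-0.025,-0.043,0,0,-0.025,-0.043,0,0])

```text
t: 2.85
tcp_pos: [363.1, 214.3, 205.7]
orientation: [[-1.0, -0.0, 0.001], [-0.0, 1.0, 0.0], [-0.001, 0.0, -1.0]]
contact_force: [0.9, 0.3, -0.3]
grip_width: 93.6
grasp_force: 0.0
```

>>> arm_command(moves=[-0.025,-0.043,0,0,-0.025,-0.043,0,0,-0.025,-0.043,0,0,-0.025,-0.043,0,0,0,0,0,0])

```text
t: 3.35
tcp_pos: [464.2, 40.0, 205.3]
orientation: [[-1.0, 0.005, 0.0], [0.005, 1.0, -0.001], [-0.0, -0.001, -1.0]]
contact_force: [0.7, 0.3, 0.3]
grip_width: 94.0
grasp_force: 0.0
```

```bash
cat >> h.py <<'E'
def look(name,qs,n):
    c=viewer.capture(name); save(c,n); P=cloud(c,name=="wrist"); o=r.get_obs(); out=[]
    print("t",round(o["t"],2),"tcp",np.round(o["tcp_pos"],1))
    for q in qs:
        for k in models.trace(q,name)[:5]:
            if k["confidence"]<.3: continue
            p=P[k["mask"]]; p=p[~np.isnan(p[:,0])]; z=np.percentile(p[:,2],80); t=p[abs(p[:,2]-z)<4]
            (cx,cy),rad=cv2.minEnclosingCircle(t[:,:2].astype(np.float32))
            lo,hi=np.percentile(t,1,axis=0),np.percentile(t,99,axis=0)
            print(q,round(k["confidence"],2),np.round(k["centre"]),len(t),"circ",round(cx,1),round(cy,1),round(rad,1),"mid",np.round((lo+hi)/2,1),"size",np.round(hi-lo)[:2],"z",round(z,1),np.median(c["pixels"][k["mask"]],0))
    return c,P
E
python3 - <<'E'
from h import *
look("wrist",["seat","insulator","washer","lug","crank_knob"],"w1")
E
```

```text
t 3.4 tcp [463.2  42.1 205.2]
seat 0.92 [411. 259.] 1747 circ 532.7 170.8 39.4 mid [528.8 174.8  84. ] size [63. 59.] z 84.9 [136. 144. 143.]
insulator 0.97 [210. 225.] 1658 circ 506.0 -50.2 29.7 mid [505.7 -50.1   8.9] size [55. 56.] z 9.8 [43. 41. 39.]
washer 0.87 [ 23. 180.] 515 circ 437.3 -340.9 24.4 mid [ 437.2 -341.     8.1] size [42. 45.] z 9.4 [ 30. 136.  49.]
washer 0.78 [140. 262.] 797 circ 564.3 -155.2 24.5 mid [ 563.7 -154.5    8.4] size [45. 45.] z 9.5 [ 34. 142.  53.]
washer 0.76 [126. 180.] 938 circ 447.1 -162.1 24.8 mid [ 446.7 -161.     8.6] size [44. 45.] z 9.6 [ 17. 161. 144.]
washer 0.75 [ 75. 202.] 692 circ 475.9 -250.3 24.8 mid [ 475.1 -249.3    8.3] size [45. 43.] z 9.5 [136. 144. 141.]
washer 0.7 [414. 259.] 1726 circ 533.4 170.4 39.6 mid [528.7 174.6  84. ] size [63. 59.] z 84.9 [136. 144. 144.]
lug 0.6 [126. 312.] 84 circ 637.0 -192.4 11.0 mid [ 636.9 -189.     8. ] size [21. 13.] z 9.4 [132.  84.  56.]
crank_knob 0.56 [444. 286.] 92 circ 586.3 240.7 23.1 mid [586.4 241.   59.7] size [41. 16.] z 59.7 [108.5  96.5  79.5]
```

View pics/w1.png

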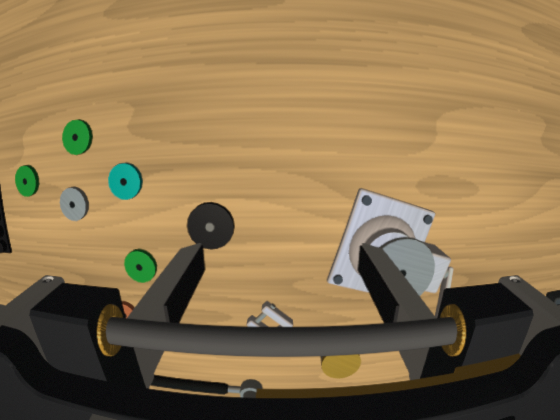

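The disc is at pixel (210,225), the grey washer at (75,203), and the plate at (410,262), partly hidden by a finger. Heights come out at 10 and 85 mm, as expected.

>>> arm_command(moves=[-0.0215,-0.046,0,0,-0.0215,-0.046,0.03,0,0,0,0.045,0,0,0,0.045,0,0,0,0.04,0], claw=0.09, force=20)

```text
t: 4.15
tcp_pos: [501.5, -39.3, 48.3]
orientation: [[-1.0, -0.001, -0.0], [-0.001, 1.0, 0.0], [0.0, 0.0, -1.0]]
contact_force: [0.3, 0.2, -1.1]
grip_width: 90.0
grasp_force: 0.0
```

Run:
```python
from h import *
look("wrist",["insulator"],"w2"); o=r.get_obs(); print(np.round(o["tcp_pos"],1),np.round(o["orientation"],3).tolist())
```

```text
t 4.2 tcp [498.5 -38.8  42.6]
insulator 0.8 [266. 240.] 4951 circ 506.7 -50.8 30.2 mid [506.  -50.5   9. ] size [56. 54.] z 9.7 [45. 43. 40.]
[499.2 -38.8  46. ] [[-1.0, -0.002, -0.008], [-0.002, 1.0, 0.001], [0.008, 0.001, -1.0]]
```

>>> arm_command(moves=[-0.007,-0.012,0.01,0,0,0,0.02,0,0,0,0.009,0,0,0,0,0])

```text
t: 4.65
tcp_pos: [509.0, -51.6, 11.6]
orientation: [[-1.0, -0.001, -0.0], [-0.001, 1.0, 0.0], [0.0, 0.0, -1.0]]
contact_force: [-0.2, 0.7, 0.4]
grip_width: 90.0
grasp_force: 0.0
```

>>> arm_command(moves=[0.002,0.001,0.008,0,0,0,0,0])

```text
t: 4.85
tcp_pos: [506.7, -50.8, 3.1]
orientation: [[-1.0, -0.001, -0.0], [-0.001, 1.0, 0.0], [0.0, 0.0, -1.0]]
contact_force: [0.3, -0.1, -0.3]
grip_width: 90.3
grasp_force: 0.0
```

>>> arm_command(moves=[0,0,0,0,0,0,0,0,0,0,0,0,0,0,0,0,0,0,0,0], claw=0.05)

```text
t: 5.35
tcp_pos: [507.0, -51.2, 3.2]
orientation: [[-1.0, -0.0, 0.0], [-0.0, 1.0, 0.0], [-0.0, 0.0, -1.0]]
contact_force: [-0.5, 0.1, 1.9]
grip_width: 59.4
grasp_force: 20.0
```

>>> arm_command(moves=[0,0,0,0,0,0,-0.02,0,0,0,-0.05,0,0,0,-0.05,0,0,0,-0.05,0])

```text
t: 5.85
tcp_pos: [506.5, -51.1, 174.9]
orientation: [[-1.0, -0.0, -0.001], [-0.0, 1.0, 0.0], [0.001, 0.0, -1.0]]
contact_force: [-0.2, -0.2, -1.1]
grip_width: 59.7
grasp_force: 20.0
```

>>> arm_command(moves=[0,0.02,0,0,0,0.02,0,0,0,0,0,0])

```text
t: 6.15
tcp_pos: [506.9, -9.8, 173.2]
orientation: [[-1.0, -0.002, 0.0], [-0.002, 1.0, 0.0], [-0.0, 0.0, -1.0]]
contact_force: [0.1, 0.4, 0.2]
grip_width: 59.2
grasp_force: 20.0
```

Run:
```python
from h import *
look("wrist",["seat","washer","insulator"],"w3"); look("scene",["seat"],"s3");look("side",["seat"],"s4")
```

```text
t 6.2 tcp [506.8 -10.7 172.9]
seat 0.76 [456. 243.] 3880 circ 536.5 166.4 40.4 mid [536.  165.8  83.9] size [75. 75.] z 84.8 [152. 161. 159.]
washer 0.96 [ 84. 174.] 970 circ 475.3 -250.7 24.6 mid [ 474.9 -250.4    8.4] size [44. 45.] z 9.5 [155. 164. 161.]
washer 0.94 [162. 246.] 1079 circ 563.9 -156.0 24.4 mid [ 563.7 -154.9    8.6] size [45. 44.] z 9.6 [ 43. 165.  65.]
washer 0.92 [ 29. 150.] 696 circ 438.0 -341.4 24.8 mid [ 438.1 -340.7    8.1] size [44. 45.] z 9.3 [ 35. 153.  57.]
washer 0.71 [90. 96.] 1038 circ 384.1 -233.3 24.6 mid [ 384.3 -232.4    8.4] size [45. 45.] z 9.5 [ 40. 158.  60.]
insulator 0.58 [281. 259.] 7459 circ 506.5 -12.0 30.1 mid [505.5 -12.  178.9] size [56. 55.] z 179.6 [45. 43. 41.]
t 6.4 tcp [506.9 -11.8 172.7]
seat 0.68 [334. 179.] 440 circ 541.5 167.3 41.8 mid [540.8 167.3  84.2] size [76. 76.] z 84.9 [129. 140. 138.]
t 6.5 tcp [506.9 -11.8 172.8]
```

View pics/w3.png

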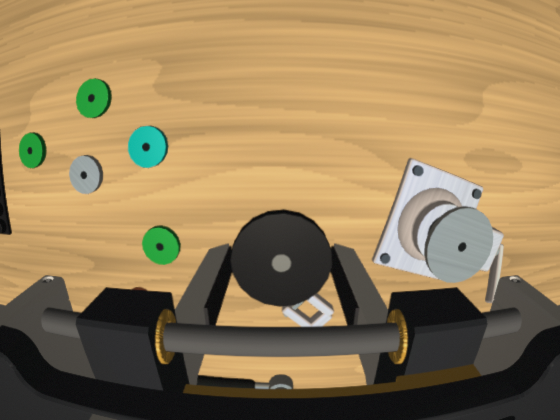

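The disc is held centred between the fingers at (281,262). The plate is now fully in view at (459,244).

>>> arm_command(moves=[-0.0075,0.0445,0,0,-0.0075,0.0445,0,0,-0.0075,0.0445,0.02,0,-0.0075,0.0445,0.02,0,0,0,0.02,0])

```text
t: 7.05
tcp_pos: [537.0, 170.9, 112.0]
orientation: [[-1.0, -0.004, 0.0], [-0.004, 1.0, 0.001], [-0.0, 0.001, -1.0]]
contact_force: [0.4, -0.9, -0.7]
grip_width: 59.3
grasp_force: 20.0
```

>>> arm_command(moves=[0,0,0,0,0,0,0,0])

```text
t: 7.25
tcp_pos: [537.1, 166.3, 113.4]
orientation: [[-1.0, 0.0, -0.0], [0.0, 1.0, -0.0], [0.0, -0.0, -1.0]]
contact_force: [0.3, -0.6, 0.0]
grip_width: 59.1
grasp_force: 20.0
```

Run:
```python
from h import *
c,P=look("wrist",["seat","insulator"],"w4"); 
# plate points: bright grey at z 80-90 near seat
g=(abs(P[...,2]-85)<4)&(np.hypot(P[...,0]-537,P[...,1]-167)<55); t=P[g][:,:2].astype(np.float32)
print(len(t),t.min(0),t.max(0),cv2.minEnclosingCircle(t))
```

```text
t 7.3 tcp [537.4 166.1 114.1]
insulator 0.9 [281. 258.] 7443 circ 536.5 164.0 30.0 mid [535.7 164.2 119.1] size [56. 55.] z 119.8 [44. 42. 40.]
3175 [496.8364 126.8462] [539.4601  206.34724] ((534.8981323242188, 166.66380310058594), 39.86423873901367)
```

View pics/w4.png

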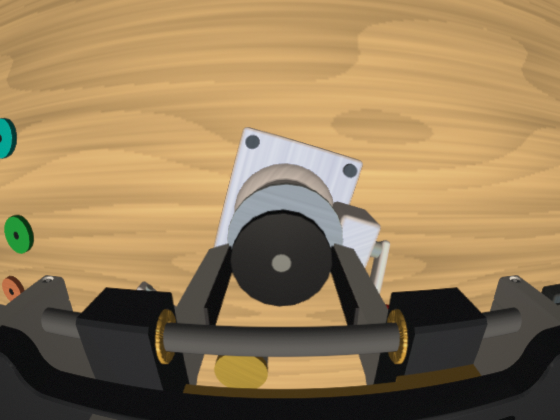

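The disc (281,258) sits over the plate, and the crank is clear to the right.

>>> arm_command(moves=[0,0.002,0.01,0,0,0,0.01,0,0,0,0.005,0,0,0,0,0])

```text
t: 7.8
tcp_pos: [536.6, 168.6, 87.3]
orientation: [[-1.0, -0.0, -0.001], [-0.0, 1.0, -0.0], [0.001, -0.0, -1.0]]
contact_force: [-1.5, -1.5, 4.0]
grip_width: 59.5
grasp_force: 20.0
```

>>> arm_command(moves=[0,0,0,0,0,0,0,0,0,0,0,0], claw=0.09)

```text
t: 8.1
tcp_pos: [537.0, 168.9, 88.2]
orientation: [[-1.0, -0.0, 0.0], [-0.0, 1.0, 0.0], [-0.0, 0.0, -1.0]]
contact_force: [0.5, -0.8, 0.1]
grip_width: 80.0
grasp_force: 0.0
```

>>> arm_command(moves=[0,0,-0.02,0,0,0,-0.05,0,0,0,-0.02,0,0,-0.04,-0.02,0,0,-0.04,0,0])

```text
t: 8.6
tcp_pos: [537.7, 88.5, 200.9]
orientation: [[-1.0, -0.002, 0.005], [-0.002, 1.0, 0.0], [-0.005, 0.0, -1.0]]
contact_force: [1.0, -0.0, -0.5]
grip_width: 90.1
grasp_force: 0.0
```

Run:
```python
from h import *
c,P=look("wrist",["insulator","seat","washer"],"w5")
g=(abs(P[...,2]-85)<4)&(np.hypot(P[...,0]-537,P[...,1]-167)<55); t=P[g][:,:2].astype(np.float32)
print(len(t),t.min(0),t.max(0),cv2.minEnclosingCircle(t))
```

```text
t 8.65 tcp [537.3  83.4 199.5]
insulator 0.92 [366. 210.] 2915 circ 535.7 166.6 30.1 mid [535.6 166.1  94.1] size [55. 56.] z 94.8 [41. 39. 37.]
seat 0.9 [338. 187.] 1761 circ 536.4 166.7 40.0 mid [535.2 166.   83.9] size [75. 76.] z 84.8 [139. 148. 153.]
washer 0.89 [ 40. 152.] 622 circ 475.3 -250.4 24.2 mid [ 475.1 -249.9    8.1] size [43. 44.] z 9.4 [136. 144. 141.]
washer 0.79 [ 87. 123.] 868 circ 446.9 -161.2 24.3 mid [ 446.7 -160.9    8.4] size [44. 45.] z 9.4 [ 11. 158. 141.]
washer 0.7 [  4. 132.] 221 circ 438.3 -335.9 22.9 mid [ 438.4 -328.1    7.9] size [43. 22.] z 9.1 [ 30. 131.  48.]
washer 0.64 [43. 85.] 682 circ 383.5 -233.0 25.2 mid [ 384.3 -232.4    8.2] size [44. 45.] z 9.4 [ 31. 136.  50.]
washer 0.59 [102. 210.] 768 circ 563.8 -154.4 23.8 mid [ 563.3 -153.8    8.2] size [44. 43.] z 9.5 [ 34. 145.  54.]
1948 [496.3475  127.08128] [575.08185 206.23216] ((536.484130859375, 166.78936767578125), 40.14853286743164)
```

The disc is centred to within 1 mm and let go. Next is the washer.

>>> arm_command(moves=[0.009,-0.0475,0,0,0.009,-0.0475,0,0,0.009,-0.0475,0,0,0.009,-0.0475,0,0,0.009,-0.0475,0,0], claw=0.075)

```text
t: 9.3
tcp_pos: [491.8, -149.3, 197.9]
orientation: [[-1.0, -0.002, 0.0], [-0.002, 1.0, 0.0], [-0.0, 0.0, -1.0]]
contact_force: [0.5, -0.2, -0.4]
grip_width: 75.5
grasp_force: 0.0
```

>>> arm_command(moves=[0.009,-0.0475,0.01,0,0.008,-0.0475,0.03,0,0,0,0.05,0,0,0,0.05,0,0,0,0,0])

```text
t: 9.8
tcp_pos: [473.4, -235.7, 55.9]
orientation: [[-1.0, -0.001, -0.009], [-0.001, 1.0, 0.006], [0.009, 0.006, -1.0]]
contact_force: [0.2, 0.1, 1.3]
grip_width: 75.0
grasp_force: 0.0
```

Run:
```python
from h import *
look("wrist",["washer","lug"],"w6")
```

```text
t 9.85 tcp [ 475.2 -236.6   59.9]
washer 0.72 [286. 108.] 3620 circ 384.1 -233.8 24.0 mid [ 384.2 -233.8    9.1] size [45. 44.] z 9.7 [ 72. 178.  85.]
washer 0.62 [145. 187.] 2777 circ 438.1 -341.9 24.3 mid [ 437.9 -341.6    8.7] size [44. 45.] z 9.5 [ 42. 150.  60.]
washer 0.61 [263. 233.] 3015 circ 475.2 -251.3 23.8 mid [ 474.9 -251.4    9. ] size [44. 44.] z 9.7 [142. 150. 157.]
washer 0.52 [357. 317.] 78 circ 550.4 -174.7 6.2 mid [ 550.4 -173.4    8.1] size [10.  8.] z 9.3 [31.  75.5 35.5]
lug 0.61 [319. 387.] 126 circ 631.9 -198.7 13.6 mid [ 628.6 -198.6    7.1] size [ 7. 26.] z 8.1 [78. 43. 25.]
```

>>> arm_command(moves=[0,-0.014,0.02,0,0,0,0.02,0,0,0,0.01,0,0,0,0,0,0,0,0,0])

```text
t: 10.45
tcp_pos: [476.9, -252.2, 13.3]
orientation: [[-1.0, -0.001, 0.002], [-0.001, 1.0, -0.001], [-0.002, -0.001, -1.0]]
contact_force: [-0.1, 0.3, -0.1]
grip_width: 74.9
grasp_force: 0.0
```

>>> arm_command(moves=[0.001,0.001,0.01,0,0,0,0,0])

```text
t: 10.65
tcp_pos: [474.7, -250.7, 1.1]
orientation: [[-1.0, -0.0, -0.001], [-0.0, 1.0, 0.0], [0.001, 0.0, -1.0]]
contact_force: [-0.2, 0.3, -0.1]
grip_width: 74.8
grasp_force: 0.0
```

>>> arm_command(moves=[0,0,0,0,0,0,0,0,0,0,0,0,0,0,0,0,0,0,0,0], claw=0.04, force=25)

```text
t: 11.15
tcp_pos: [475.0, -251.0, 1.7]
orientation: [[-1.0, -0.0, 0.0], [-0.0, 1.0, -0.0], [-0.0, -0.0, -1.0]]
contact_force: [-0.7, 1.0, 0.5]
grip_width: 47.3
grasp_force: 25.0
```

>>> arm_command(moves=[0,0,-0.02,0,0,0,-0.05,0,0,0,-0.05,0,-0.006,0.03,-0.035,0,-0.007,0.048,0,0])

```text
t: 11.65
tcp_pos: [489.6, -174.4, 161.5]
orientation: [[-1.0, 0.003, 0.007], [0.003, 1.0, -0.004], [-0.007, -0.004, -1.0]]
contact_force: [1.2, 0.5, -1.5]
grip_width: 46.9
grasp_force: 25.0
```

>>> arm_command(moves=[-0.007,0.048,0,0,-0.007,0.048,0,0,-0.007,0.048,0,0,-0.007,0.048,0,0,-0.007,0.048,0,0])

```text
t: 12.15
tcp_pos: [522.8, 69.0, 156.7]
orientation: [[-1.0, -0.0, 0.0], [-0.0, 1.0, -0.0], [-0.0, -0.0, -1.0]]
contact_force: [0.9, 0.1, -0.6]
grip_width: 47.1
grasp_force: 25.0
```

>>> arm_command(moves=[-0.007,0.048,0,0,-0.006,0.04,0,0,0,0,0,0])

```text
t: 12.45
tcp_pos: [535.7, 159.0, 156.2]
orientation: [[-1.0, -0.004, -0.0], [-0.004, 1.0, 0.0], [0.0, 0.0, -1.0]]
contact_force: [0.1, -0.5, -1.1]
grip_width: 47.1
grasp_force: 25.0
```

>>> arm_command(moves=[-0.0005,0.0075,0.02,0,0,0,0.02,0,0,0,0,0,0,0,0,0])

```text
t: 12.85
tcp_pos: [536.4, 161.9, 117.0]
orientation: [[-1.0, 0.0, -0.0], [0.0, 1.0, -0.0], [0.0, -0.0, -1.0]]
contact_force: [0.9, -0.7, -0.6]
grip_width: 46.9
grasp_force: 25.0
```

Run:
```python
from h import *
c,P=look("wrist",["washer","insulator"],"w7")
for z0,R in ((85,55),(95,34)):
    g=(abs(P[...,2]-z0)<3)&(np.hypot(P[...,0]-537,P[...,1]-167)<R); t=P[g][:,:2].astype(np.float32)
    print(z0,len(t),t.min(0),t.max(0))
```

```text
t 12.9 tcp [536.8 162.  117.6]
washer 0.85 [  8. 136.] 621 circ 446.5 -160.4 23.9 mid [ 446.6 -154.     8. ] size [45. 32.] z 9.2 [  5. 154. 138.]
washer 0.63 [ 25. 230.] 753 circ 563.8 -155.2 24.8 mid [ 563.5 -154.2    8.2] size [45. 45.] z 9.3 [ 32. 142.  52.]
washer 0.6 [281. 261.] 4795 circ 537.0 159.7 24.0 mid [536.4 159.8 124. ] size [45. 44.] z 124.9 [148. 156. 161.]
insulator 0.89 [297. 219.] 1880 circ 532.0 167.1 29.1 mid [520.9 167.4  93.5] size [28. 55.] z 94.7 [51. 49. 46.]
85 2495 [496.92133  126.979935] [571.68823 206.48056]
95 1863 [506.053   138.03728] [539.55536 196.02704]
```

>>> arm_command(moves=[0.0005,0.007,0.008,0,0,0,0.008,0,0,0,0.003,0,0,0,0,0,0,0,0,0])

```text
t: 13.5
tcp_pos: [535.9, 169.4, 97.6]
orientation: [[-1.0, -0.0, -0.0], [-0.0, 1.0, -0.0], [0.0, -0.0, -1.0]]
contact_force: [0.1, 0.3, -1.4]
grip_width: 46.9
grasp_force: 25.0
```

>>> arm_command(moves=[0,-0.0005,0.0015,0,0,0,0,0])

```text
t: 13.7
tcp_pos: [536.1, 169.0, 96.4]
orientation: [[-1.0, -0.0, 0.001], [-0.0, 1.0, 0.0], [-0.001, 0.0, -1.0]]
contact_force: [0.2, 0.7, 3.4]
grip_width: 47.0
grasp_force: 25.0
```

>>> arm_command(moves=[0,0,0,0,0,0,0,0,0,0,0,0], claw=0.075)

```text
t: 14.0
tcp_pos: [535.8, 168.9, 96.0]
orientation: [[-1.0, -0.0, -0.0], [-0.0, 1.0, -0.0], [0.0, -0.0, -1.0]]
contact_force: [1.0, -0.3, -0.8]
grip_width: 67.6
grasp_force: 0.0
```

>>> arm_command(moves=[0,0,-0.02,0,0,0,-0.05,0,0,0,-0.02,0,-0.01,-0.045,-0.02,0,-0.01,-0.045,0,0])

```text
t: 14.5
tcp_pos: [556.8, 78.9, 209.0]
orientation: [[-1.0, -0.003, 0.005], [-0.003, 1.0, 0.0], [-0.005, 0.0, -1.0]]
contact_force: [0.9, -0.0, -0.3]
grip_width: 75.1
grasp_force: 0.0
```

Run:
```python
from h import *
c,P=look("wrist",["washer","insulator","lug"],"w8")
```

```text
t 14.55 tcp [557.5  72.6 207.4]
washer 0.81 [379. 188.] 1939 circ 536.3 166.8 24.1 mid [536.3 166.1 103.9] size [44. 45.] z 104.8 [143. 151. 157.]
washer 0.75 [  4. 121.] 418 circ 437.9 -340.4 24.6 mid [ 438.4 -336.4    8.1] size [44. 37.] z 9.3 [ 30. 135.  49.]
washer 0.72 [108. 195.] 827 circ 564.4 -154.6 24.2 mid [ 564.3 -154.5    8.4] size [44. 44.] z 9.5 [ 36. 146.  55.]
washer 0.67 [ 96. 107.] 871 circ 446.8 -161.2 24.2 mid [ 446.8 -161.1    8.7] size [45. 45.] z 9.5 [ 12. 159. 142.]
washer 0.64 [53. 70.] 673 circ 384.1 -233.5 24.8 mid [ 384.3 -232.3    8.3] size [45. 45.] z 9.5 [ 31. 136.  50.]
insulator 0.8 [359. 173.] 851 circ 536.1 166.1 30.3 mid [536.1 165.9  93.8] size [58. 57.] z 94.8 [47. 45. 43.]
insulator 0.46 [344. 179.] 2071 circ 568.8 203.2 88.5 mid [559.6 200.4  82. ] size [123. 145.] z 82.0 [177. 162. 158.]
lug 0.6 [ 92. 259.] 597 circ 660.5 -198.9 35.5 mid [ 660.6 -197.2    9.9] size [68. 37.] z 10.0 [181. 106.  67.]
lug 0.36 [217. 360.] 133 circ 783.1 -11.0 11.3 mid [784.  -11.2  46.8] size [19. 21.] z 47.7 [136. 144. 142.]
```

The washer is stacked and centred. Next is the lug.

>>> arm_command(moves=[-0.0135,-0.0455,0,0,-0.0135,-0.0455,0,0,-0.0135,-0.0455,0,0,-0.0135,-0.0455,0,0,-0.0135,-0.0455,0,0], claw=0.07)

```text
t: 15.2
tcp_pos: [623.9, -148.6, 205.8]
orientation: [[-1.0, -0.002, -0.0], [-0.002, 1.0, 0.0], [0.0, 0.0, -1.0]]
contact_force: [0.3, 0.2, 0.1]
grip_width: 69.5
grasp_force: 0.0
```

>>> arm_command(moves=[-0.013,-0.045,0.03,0,0,0,0.03,0,0,0,0.03,0,0,0,0,0])

```text
t: 15.6
tcp_pos: [633.5, -187.0, 114.3]
orientation: [[-1.0, -0.001, -0.007], [-0.001, 1.0, 0.003], [0.007, 0.003, -1.0]]
contact_force: [0.2, -0.1, -0.0]
grip_width: 70.3
grasp_force: 0.0
```

Run:
```python
from h import *
c,P=look("wrist",["lug"],"w9")
m=models.trace("lug","wrist")[0]["mask"]; p=P[m]; p=p[p[:,2]>4]
xy=p[:,:2]; mu=xy.mean(0); w,V=np.linalg.eigh(np.cov((xy-mu).T)); a=V[:,1]*np.sign(V[0,1]); n=np.array([-a[1],a[0]])
s=(xy-mu)@a; d=(xy-mu)@n
b=s>np.percentile(s,99.5)-18; e=s<np.percentile(s,.5)+38
pb=xy[b].mean(0); (ex,ey),rad=cv2.minEnclosingCircle(xy[e].astype(np.float32))
print("eye",ex,ey,rad,"barrel end mid",pb,"yaw",np.arctan2(pb[1]-ey,pb[0]-ex),np.arctan2(a[1],a[0]), "len",np.ptp(s))
```

```text
t 15.65 tcp [ 634.6 -187.3  117.5]
lug 0.74 [159. 276.] 275 circ 698.3 -309.2 17.2 mid [ 697.  -309.5   45.9] size [21. 33.] z 46.0 [11. 29. 60.]
lug 0.6 [264. 234.] 1766 circ 660.5 -202.4 35.0 mid [ 660.4 -198.8   10.7] size [66. 35.] z 10.8 [190. 111.  76.]
eye 696.5020141601562 -308.22674560546875 19.06778907775879 barrel end mid [ 694.28881456 -296.46403019] yaw 1.756775797079879 1.0808980413687688 len 36.50163774430833
```

View pics/w9.png

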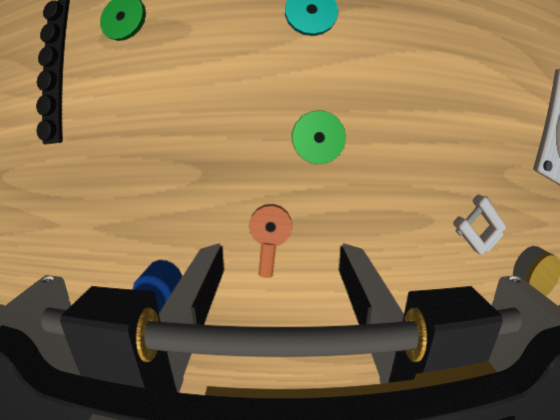

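The lug's eye is at (270,225), with its barrel running to (266,276). The model's top hit was the blue cleaner, so I'll use the other one.

Run:
```python
from h import *
c=viewer.capture("wrist"); P=cloud(c,True); L=models.trace("lug","wrist")
k=min(L,key=lambda k:np.hypot(k["centre"][0]-264,k["centre"][1]-234)); p=P[k["mask"]]; p=p[p[:,2]>6]; xy=p[:,:2]
x0=np.percentile(xy[:,0],.3)
e=xy[xy[:,0]<x0+36]; (ex,ey),rad=cv2.minEnclosingCircle(e.astype(np.float32))
b=xy[xy[:,0]>x0+44]; pb=b.mean(0)
print(k["centre"],x0,"eye",ex,ey,rad,"bar",pb,"yaw",np.arctan2(pb[1]-ey,pb[0]-ex),np.percentile(p[:,2],[10,50,95]),r.get_obs()["tcp_pos"])
```

```text
[267.6, 227.8] 626.4949508775964 eye 645.3771362304688 -198.8250274658203 19.454696655273438 bar [ 682.69271216 -202.17345966] yaw -0.0894931435643073 [ 8.36310773  9.43440858 13.1450032 ] [ 635.96032917 -188.35442755  121.15566889]
```

>>> arm_command(moves=[-0.0105,-0.011,0,0,0,0,0.03,0.09,0,0,0.04,0,0,0,0.02,0,0,0,0,0])

```text
t: 16.35
tcp_pos: [644.7, -199.1, 27.2]
orientation: [[-0.996, 0.089, -0.003], [0.089, 0.996, 0.001], [0.003, 0.001, -1.0]]
contact_force: [-0.2, 0.7, 0.2]
grip_width: 70.2
grasp_force: 0.0
```

Run:
```python
from h import *
c=viewer.capture("wrist"); P=cloud(c,True); save(c,"w10"); o=r.get_obs();print(o["tcp_pos"])
R=np.array(o["orientation"]); px=c["pixels"].astype(int)
m=(px[...,0]>px[...,2]*1.5)&(P[...,2]>6)&(P[...,2]<13)&(np.hypot(P[...,0]-655,P[...,1]+200)<55)
xy=P[m][:,:2]; x0=np.percentile(xy[:,0],.3); e=xy[xy[:,0]<x0+36]
print(len(xy),x0,cv2.minEnclosingCircle(e.astype(np.float32)),xy[xy[:,0]>x0+44].mean(0),R[:2,1])
```

```text
[ 645.73976076 -199.53690227   29.52520887]
3141 626.2965252782948 ((645.5454711914062, -198.5758819580078), 19.818437576293945) [ 682.80462233 -202.76779033] [0.08942626 0.99599344]
```

>>> arm_command(moves=[0,0.0005,0.015,0,0,0,0.008,0,0,0,0,0,0,0,0,0])

```text
t: 16.8
tcp_pos: [645.8, -199.3, 6.4]
orientation: [[-0.996, 0.09, 0.0], [0.09, 0.996, -0.0], [-0.0, -0.0, -1.0]]
contact_force: [-0.4, -0.5, 0.1]
grip_width: 69.8
grasp_force: 0.0
```

>>> arm_command(moves=[0,0,0.003,0,0,0,0,0])

```text
t: 17.0
tcp_pos: [645.7, -199.2, 3.0]
orientation: [[-0.996, 0.09, 0.0], [0.09, 0.996, -0.0], [-0.0, -0.0, -1.0]]
contact_force: [-0.5, -0.7, -0.6]
grip_width: 69.8
grasp_force: 0.0
```

>>> arm_command(moves=[0,0,0,0,0,0,0,0,0,0,0,0,0,0,0,0,0,0,0,0], claw=0.03, force=40)

```text
t: 17.5
tcp_pos: [645.7, -199.1, 3.1]
orientation: [[-0.996, 0.09, 0.0], [0.09, 0.996, 0.0], [-0.0, 0.0, -1.0]]
contact_force: [-1.0, 0.9, 0.8]
grip_width: 38.7
grasp_force: 40.0
```

>>> arm_command(moves=[0,0,0,0,0,0,-0.02,0,0,0,-0.05,0,0,0,-0.05,0,0,0,-0.05,0])

```text
t: 18.0
tcp_pos: [645.2, -199.2, 174.7]
orientation: [[-0.996, 0.09, -0.001], [0.09, 0.996, 0.0], [0.001, -0.0, -1.0]]
contact_force: [0.9, -0.2, -1.1]
grip_width: 38.5
grasp_force: 40.0
```

>>> arm_command(moves=[0,0,0,-0.09,0.0135,0.0455,0,0,0.0135,0.0455,0,0,0.0135,0.0455,0,0,0.0135,0.0455,0,0])

```text
t: 18.5
tcp_pos: [590.6, -15.7, 172.9]
orientation: [[-1.0, 0.0, -0.0], [0.0, 1.0, -0.0], [0.0, -0.0, -1.0]]
contact_force: [1.1, 0.4, -1.7]
grip_width: 38.4
grasp_force: 40.0
```

>>> arm_command(moves=[0.0135,0.0455,0,0,0.0135,0.0455,0,0,0.0135,0.0455,0,0,0.0135,0.0455,0,0,0,0,0.02,0])

```text
t: 19.0
tcp_pos: [537.0, 169.5, 155.1]
orientation: [[-1.0, -0.005, 0.004], [-0.005, 1.0, 0.002], [-0.004, 0.002, -1.0]]
contact_force: [0.5, -0.5, -2.2]
grip_width: 38.6
grasp_force: 40.0
```

>>> arm_command(moves=[0,0,0.02,0,0,0,0,0,0,0,0,0])

```text
t: 19.3
tcp_pos: [537.7, 164.6, 133.4]
orientation: [[-1.0, 0.0, -0.0], [0.0, 1.0, -0.0], [0.0, -0.0, -1.0]]
contact_force: [0.4, -0.8, -1.1]
grip_width: 38.7
grasp_force: 40.0
```

```bash
cat > m.py <<'E'
from h import *
import sys
c=viewer.capture("wrist"); P=cloud(c,True); save(c,sys.argv[1]); o=r.get_obs();print(o["t"],o["tcp_pos"],o["contact_force"])
px=c["pixels"].astype(int); zt=float(sys.argv[2]); T=o["tcp_pos"]
near=np.hypot(P[...,0]-T[0],P[...,1]-T[1])
m=(px[...,0]>px[...,2]*1.4)&(abs(P[...,2]-zt)<5)&(near<55); xy=P[m][:,:2]
x0=np.percentile(xy[:,0],.3); e=xy[xy[:,0]<x0+36]
print("lug",len(xy),x0,cv2.minEnclosingCircle(e.astype(np.float32)),xy[xy[:,0]>x0+44].mean(0),np.percentile(P[m][:,2],[20,50,90]))
for z0,R in ((85,45),(95,34),(105,28)):
    z=z0-float(sys.argv[3]); g=(abs(P[...,2]-z)<3)&(np.hypot(P[...,0]-536.5,P[...,1]-167)<R)&(~m); t=P[g]
    print(z0,len(t),t.min(0),t.max(0),np.median(t,0))
E
python3 m.py w11 145 0
```

```text
19.35 [537.99555408 164.56261763 133.95284233] [-0.54392325  0.16341415 -0.63149481]
lug 1430 519.0753831024654 ((537.360107421875, 162.48985290527344), 20.817392349243164) [571.54594696 161.97593774] [140.20659977 140.93584085 143.39694568]
85 2354 [496.82177599 127.47983484  82.03155147] [570.48746692 206.7474865   87.9854567 ] [514.08798069 168.23264018  84.1816148 ]
95 1269 [506.4088123  136.86601128  92.01184246] [546.63530055 196.40813941  97.99506961] [517.64799698 164.59263641  94.18045329]
105 1394 [512.65234569 144.06747246 102.08274572] [543.71594266 190.74349456 106.0076887 ] [523.89003001 170.52168864 104.17343281]
```

>>> arm_command(moves=[0.0012,0.0045,0.008,0,0,0,0.008,0,0,0,0.006,0,0,0,0,0,0,0,0,0])

```text
t: 19.85
tcp_pos: [536.4, 169.2, 111.0]
orientation: [[-1.0, -0.0, -0.0], [-0.0, 1.0, -0.0], [0.0, -0.0, -1.0]]
contact_force: [1.7, -0.1, -0.4]
grip_width: 38.6
grasp_force: 40.0
```

```bash
python3 m.py w12 119 0
```

```text
19.9 [536.48622693 169.23984144 111.17168264] [ 0.64947547  0.32515624 -0.40380743]
lug 3925 516.812060034247 ((535.224365234375, 167.151123046875), 20.506078720092773) [569.75565912 166.58525028] [116.5920542  117.18627576 120.00218061]
85 2838 [496.7219094  126.53887938  82.05389508] [575.23951495 206.83417825  87.99996343] [513.62856883 167.45453805  84.17176782]
95 1359 [506.23224807 137.23773799  92.00950994] [560.48979151 195.61435365  97.99241588] [515.79009424 165.26969791  94.17245423]
105 741 [512.84973506 145.16073224 102.03885869] [548.743328   189.04765332 107.89503439] [518.88194539 167.1121661  104.10751918]
```

>>> arm_command(moves=[0,0,0.002,0,0,0,0.002,0,0,0,0.002,0,0,0,0.002,0,0,0,0,0])

```text
t: 20.4
tcp_pos: [536.5, 169.3, 103.1]
orientation: [[-1.0, -0.0, 0.0], [-0.0, 1.0, 0.0], [-0.0, 0.0, -1.0]]
contact_force: [-0.7, -0.5, 2.8]
grip_width: 38.6
grasp_force: 40.0
```

>>> arm_command(moves=[0,0,0.002,0,0,0,0.002,0,0,0,0.002,0,0,0,0,0,0,0,0,0])

```text
t: 20.9
tcp_pos: [536.5, 169.3, 97.2]
orientation: [[-1.0, -0.0, 0.001], [-0.0, 1.0, 0.0], [-0.001, 0.0, -1.0]]
contact_force: [-0.2, -0.5, 5.6]
grip_width: 38.5
grasp_force: 40.0
```

```bash
python3 m.py w13 106 11; python3 -c "
from h import *
print(np.round(r.get_obs()['contact_force'],1))"
```

```text
20.95 [536.5605714  169.27525464  97.24684591] [-1.45888834 -0.97949445  5.79333305]
lug 3911 517.1714591165082 ((535.9032592773438, 167.28744506835938), 20.580766677856445) [569.99757526 166.73751447] [102.89595435 103.50343333 106.34875974]
85 2938 [496.72754426 126.96933825  71.16679025] [575.11593996 206.43441564  76.91328168] [513.8343661  167.22491327  73.33864171]
95 1384 [506.37387945 136.98358108  81.00759176] [560.49064648 196.04093622  86.99484518] [515.69312041 165.3783818   83.34019485]
105 773 [512.54192666 144.76929019  91.07620626] [550.95782883 189.01908767  96.99786071] [518.77316142 166.60695455  93.34559858]
[-1.5 -1.   5.8]
```

View pics/w13.png

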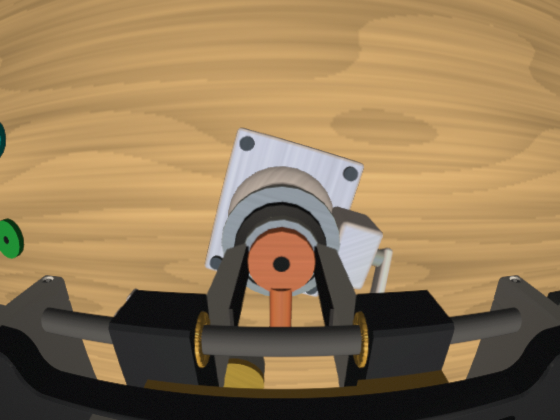

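The stack is concentric, with the lug's eye at (281,262), and the plate has sunk about 11 mm under a push of about 6 N. I'll go 2 mm further, then hold.

>>> arm_command(moves=[0,0,0.001,0,0,0,0.001,0,0,0,0,0,0,0,0,0,0,0,0,0])

```text
t: 21.45
tcp_pos: [536.5, 169.3, 95.3]
orientation: [[-1.0, -0.0, 0.001], [-0.0, 1.0, 0.0], [-0.001, 0.0, -1.0]]
contact_force: [-0.6, -0.6, 6.3]
grip_width: 38.6
grasp_force: 40.0
```

>>> arm_command(moves=[0,0,0,0,0,0,0,0,0,0,0,0,0,0,0,0,0,0,0,0])

```text
t: 21.95
tcp_pos: [536.6, 169.3, 95.3]
orientation: [[-1.0, -0.0, 0.001], [-0.0, 1.0, 0.0], [-0.001, 0.0, -1.0]]
contact_force: [-0.6, -0.2, 6.5]
grip_width: 38.7
grasp_force: 40.0
```

>>> arm_command(moves=[0,0,0,0,0,0,0,0,0,0,0,0,0,0,0,0,0,0,0,0])

```text
t: 22.45
tcp_pos: [536.6, 169.3, 95.3]
orientation: [[-1.0, -0.0, 0.001], [-0.0, 1.0, 0.0], [-0.001, 0.0, -1.0]]
contact_force: [-0.5, -1.2, 6.4]
grip_width: 38.8
grasp_force: 40.0
```

>>> arm_command(moves=[0,0,0,0,0,0,0,0,0,0,0,0,0,0,0,0,0,0,0,0])

```text
t: 22.95
tcp_pos: [536.6, 169.3, 95.3]
orientation: [[-1.0, -0.0, 0.001], [-0.0, 1.0, 0.0], [-0.001, 0.0, -1.0]]
contact_force: [-1.6, -0.9, 6.7]
grip_width: 38.8
grasp_force: 40.0
```

>>> arm_command(moves=[0,0,0,0,0,0,0,0,0,0,0,0,0,0,0,0,0,0,0,0])

```text
t: 23.45
tcp_pos: [536.5, 169.3, 95.3]
orientation: [[-1.0, -0.0, 0.001], [-0.0, 1.0, 0.0], [-0.001, 0.0, -1.0]]
contact_force: [-0.9, -1.2, 7.4]
grip_width: 38.8
grasp_force: 40.0
```

>>> arm_command(moves=[0,0,0,0,0,0,0,0,0,0,0,0,0,0,0,0,0,0,0,0])

```text
t: 23.95
tcp_pos: [536.6, 169.3, 95.3]
orientation: [[-1.0, -0.0, 0.001], [-0.0, 1.0, 0.0], [-0.001, 0.0, -1.0]]
contact_force: [-1.2, -0.8, 6.5]
grip_width: 38.7
grasp_force: 40.0
```

```bash
python3 m.py w14 104 13
```

```text
24.0 [536.54497886 169.30190106  95.33274611] [-1.41586074 -1.24806554  6.79023205]
lug 3898 517.1159337484115 ((535.5618286132812, 167.08355712890625), 20.423255920410156) [569.91857806 166.64539963] [101.03740248 101.62952696 104.55773911]
85 2963 [496.61220145 126.66354544  69.06066957] [575.43062098 206.52842379  74.97954288] [513.76008031 167.22659828  71.48894187]
95 1393 [506.3483923  137.05165739  79.01902857] [560.79628719 196.07823185  84.99732057] [515.65671808 165.37670975  81.51012534]
105 775 [512.38306407 144.72180086  89.00140642] [551.65684948 189.67307674  94.97724122] [518.8032462  166.61084174  91.50966952]
```

```bash
python3 -c "
from rig import r
print(r.finish_job())"
```

```text
the job is handed in; nothing more can be done
None
```

The job is handed in with the arm still holding: disc, washer and lug are stacked to within about 2 mm of centre, and the plate is steady at about 13 mm down (about 7 N push) after more than 2 s; the verdict was not shown.

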